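Fetch the reference plates from behind the samples and rack them

TASK

Two aluminium reference plates stand at the back of the grey tray behind the sample cup and the vial. First move both the cup and the vial aside onto the flat mat, then take the two plates and slide each one, upright, fully down into the rack slot that matches its thickness, the narrowest one it fits (the widest slot stays empty), and last put the cup and the vial back in the tray, each centred on the round pad where it stood. Do not tip any of the four over.

Things in the scene. Friction and masses are not known exactly. Their poses are not given: they have to be found in the camera images.
- cup: Loose white sample cup with a red screw lid, 58 mm high, lid 50 mm across (top 10 mm), body about 44 mm below it, 40 to 65 g. Origin: centre of its underside, z up. It starts upright on one of the tray's two round pads, in front of a plate.
- vial: Loose small white reagent vial with a green band and a white screw cap, 50 mm high, 23 mm across, cap 20 mm, 24 to 39 g. Origin: centre of its underside, z up. It starts upright on the tray's other round pad, in front of the other plate.
- thin_plate: Loose upright aluminium reference plate, 50 mm wide (own y), 66 mm high (z), 8 mm thick (x), the thinner of the two, 56 to 91 g, round window below, grip lines across the upper half. Origin: centre of its underside. Starts upright on the tray floor, loose between the rails at its back, left or right, behind cup or vial. Grip it from above across its thickness by its upper 24 mm.
- thick_plate: Loose upright aluminium reference plate, 50 mm wide (own y), 66 mm high (z), 14 mm thick (x), the thicker of the two, 96 to 156 g, round window below, grip lines across the upper half. Origin: centre of its underside. Starts upright on the tray floor, loose between the rails at its back, left or right, behind cup or vial. Grip it from above across its thickness by its upper 24 mm.
- tray: Grey plastic storage tray, fixed, 130 mm (x, +x to its back) by 180 mm (y); origin: centre of its underside, z up. Floor 4 mm above it, rim 10 mm high. Two flat dark round pads, 54 mm across, at x = -2, y = +42 and -42 mm: cup and vial stand centred on them, either way round. Plates at x = 42, y = about +42 and -42 mm, between rails 16 mm high, 20 mm apart.
- mat: Flat grey mat with a black edge, fixed, 100 mm (x) by 180 mm (y), 3 mm thick, origin at the centre of its underside, z up; empty at the start, on the left or on the right of the tray. The side area for the cup and the vial.
- rack: Dark steel rack carrier, fixed, a flat plate 66 mm (x) by 192 mm (y), 6 mm thick, origin at the centre of its underside, z up; it carries the three slot modules and stands on the other side of the tray from the mat.
- slot_narrow: Grey slot module, 60 x 60 mm, 46 mm high, fixed on the rack. Slot along its own y, open at both ends, 13 mm wide: the slot for the 8 mm plate. Origin: centre of its underside, below the slot; z up. Slot floor 6 mm above the origin, walls upright to 34 mm, then flared outward 7 mm a side to 46 mm. Three modules in a row along the rack's y, 63 mm apart, in any order, with the rack's yaw.
- slot_middle: Grey slot module, 60 x 60 mm, 46 mm high, fixed on the rack. Slot along its own y, open at both ends, 19 mm wide: the slot for the 14 mm plate. Origin: centre of its underside, below the slot; z up. Slot floor 6 mm above the origin, walls upright to 34 mm, then flared outward 7 mm a side to 46 mm. Three modules in a row along the rack's y, 63 mm apart, in any order, with the rack's yaw.
- slot_wide: Grey slot module, 60 x 60 mm, 46 mm high, fixed on the rack. Slot along its own y, open at both ends, 28 mm wide: too wide, stays empty. Origin: centre of its underside, below the slot; z up. Slot floor 6 mm above the origin, walls upright to 34 mm, then flared outward 7 mm a side to 46 mm. Three modules in a row along the rack's y, 63 mm apart, in any order, with the rack's yaw.
Things that resemble listed ones, but are neither listed nor needed, are in the scene too. Of the things shaped like the vial, the white one is meant.

How it is judged (in metres and radians):
On the way, in this order (a step that is already met when the one before it is completed fails the run):
1. cup and vial both stand released on the mat, the plates still in the tray (x of cup in the frame of mat between -0.05 and 0.05 m and y of cup in the frame of mat between -0.09 and 0.09 m and z of cup in the frame of mat between -0.003 and 0.008 m and angle between each of cup, vial's own z axis and vertical below 0.15 rad and linear speed of each of cup, vial below 0.02 m/s and contact force between the fingers and cup below 0.1 N and x of vial in the frame of mat between -0.05 and 0.05 m and y of vial in the frame of mat between -0.09 and 0.09 m and z of vial in the frame of mat between -0.003 and 0.008 m and contact force between the fingers and vial below 0.1 N and distance of each of thin_plate, thick_plate from where it was at the start of the episode below 0.03 m), for 0.2 s.
2. both plates are down in their matching slots and released, while cup and vial still stand on the mat (x of thin_plate in the frame of slot_narrow between -0.006 and 0.006 m and y of thin_plate in the frame of slot_narrow between -0.012 and 0.012 m and z of thin_plate in the frame of slot_narrow between 0 and 0.011 m and angle between the x axis of thin_plate and the x axis of slot_narrow, either way round below 0.25 rad and angle between each of thin_plate, thick_plate's own z axis and vertical below 0.25 rad and linear speed of each of thin_plate, thick_plate below 0.02 m/s and contact force between the fingers and thin_plate below 0.1 N and x of thick_plate in the frame of slot_middle between -0.006 and 0.006 m and y of thick_plate in the frame of slot_middle between -0.012 and 0.012 m and z of thick_plate in the frame of slot_middle between 0 and 0.011 m and angle between the x axis of thick_plate and the x axis of slot_middle, either way round below 0.25 rad and contact force between the fingers and thick_plate below 0.1 N and x of cup in the frame of mat between -0.05 and 0.05 m and y of cup in the frame of mat between -0.09 and 0.09 m and z of cup in the frame of mat between -0.003 and 0.008 m and angle between each of cup, vial's own z axis and vertical below 0.15 rad and x of vial in the frame of mat between -0.05 and 0.05 m and y of vial in the frame of mat between -0.09 and 0.09 m and z of vial in the frame of mat between -0.003 and 0.008 m), for 0.2 s.
At the end, for the whole second after the job is handed in: Thin plate in the 13 mm slot, thick one in the 19 mm slot: within 6 mm across, 12 mm along and 5 mm of the slot floor, 0.25 rad of upright and of the slot. Cup and vial upright (0.15 rad) within 15 mm of where each stood at the start. All four released and at rest (x of thin_plate in the frame of slot_narrow between -0.006 and 0.006 m and y of thin_plate in the frame of slot_narrow between -0.012 and 0.012 m and z of thin_plate in the frame of slot_narrow between 0 and 0.011 m and angle between the x axis of thin_plate and the x axis of slot_narrow, either way round below 0.25 rad and angle between each of thin_plate, thick_plate's own z axis and vertical below 0.25 rad and linear speed of each of thin_plate, thick_plate, cup, vial below 0.02 m/s and contact force between the fingers and thin_plate below 0.1 N and x of thick_plate in the frame of slot_middle between -0.006 and 0.006 m and y of thick_plate in the frame of slot_middle between -0.012 and 0.012 m and z of thick_plate in the frame of slot_middle between 0 and 0.011 m and angle between the x axis of thick_plate and the x axis of slot_middle, either way round below 0.25 rad and contact force between the fingers and thick_plate below 0.1 N and distance of each of cup, vial from where it was at the start of the episode below 0.015 m and angle between each of cup, vial's own z axis and vertical below 0.15 rad and contact force between the fingers and cup below 0.1 N and contact force between the fingers and vial below 0.1 N); the robot touches nothing.
It fails at once if the cup is tipped over (angle between cup's own z axis and vertical above 0.8 rad).
It fails at once if the vial is tipped over (angle between vial's own z axis and vertical above 0.8 rad).
It fails at once if the thin plate is tipped over (angle between thin_plate's own z axis and vertical above 0.8 rad).
It fails at once if the thick plate is tipped over (angle between thick_plate's own z axis and vertical above 0.8 rad).
It also fails if it takes over 138 s, if anything falls off the work surface, if the arm or the gripper's body presses on something with over 40 N, if the wrist force passes 120 N, or if a joint passes its speed limit or range.

ROBOT

A 6-joint arm with a two-finger parallel gripper is mounted at the origin on a cart in front of the work surface, level with it; the furniture and walls round the work are solid. World frame = base frame: x ahead of the robot, y to its left, z up, the work surface at z = 0. Lengths are in m, angles in degrees, forces in N, time in s.
With the tool pointing down it reaches from about 0.375 to 0.9 m from the base axis. Payload 3.1 kg.
Tool frame: the origin (TCP) lies at the very end of the fingers, on their centre line; the grasp point (between the pads) lies 19 mm behind it; z points along the fingers, y is the line along which they close (so a half turn about z gives the same grasp; the last joint's range is limited). The gripper opens to 87 mm and grips with 3 to 60 N. Pads are 19 mm wide; open, the fingers measure 117 mm over their backs; the gripper's body (75 mm by 190 mm) begins 51 mm behind the grasp point.
Start: joints at [53.314, 30.224, 82.088, -0, 67.689, -10.227], TCP at [0.278, 0.56, 0.223] pointing down, gripper open.
Joint ranges: [-176.69, 176.69], [-43.24, 126.21], [12.49, 139.97], [-82, 262], [0, 151.66], [-163.58, 163.58]. Speed limits (degrees/s): [159.86, 159.86, 180, 180, 180, 180].

INTERFACE

Orientations are given as a 3x3 rotation matrix whose columns are the frame's x, y, z axes.
In Python, from rig import * gives the robot as it stands.
- The arm moves only by the tool jog_arm, never from a script. Its arguments are lists of equal length, an entry for each row: "delta_pos": the shift along the world's x, y, z in cm, a list of three; "turn": the turn about the world's z in degrees; "grip": the closure, from 0 (fully open) to 1 (shut). In form: {"delta_pos": [[x, y, z], ...], "turn": [turn, ...], "grip": [grip, ...]}. A call has 1 to 12 rows; each row is the pose to reach, as a shift and turn from the pose commanded when the call began; what a row does not reach only later rows make up. A row lasts 1/8 s, in which the tool goes at most 62.5 mm and 10.7 degrees, less where a joint would pass 70% of its speed; a pose out of reach is approached as far as the arm can. A call with a gripper value outside its range is refused whole. The fingers move at their own pace and stop on an object; the grip force is fixed at half the most. Time passes only in rows, so rows that repeat a pose let the fingers close. It gives the time, the measured TCP pose, the force, the opening and the grip force at its end, in the units of the state.
- read_state(): the state, without advancing time (a new reading comes with each control period).
- capture(name): name is "side" or "top"; returns a dict with "color" (420x560x3 uint8, blue, green, red), "fovy" (degrees; the focal length in pixels is half the picture's height over the tangent of half this angle, whatever the lens; pixels are square), "cx", "cy" (the principal point, pixels), "camera_from_world" (4x4, takes a point from world to camera coordinates). Camera axes: x right, y up, looking along -z (the intrinsics and any distortion apply to the point x, -y, -z); pixel columns grow to the right and rows downward; lengths in m; the calibration is good to about 2 mm. A picture is of the moment at which its call begins. There is no depth.
- hand_in(): hands the job in; it is judged then, once.
The state is a dict: "time_s": time; "joint_positions": joint angles; "qvel": joint speeds; "tau": joint torques, N m; "position": TCP position; "tcp_rot": TCP orientation; "force": force on the tool from outside, world axes, zero at the start; "moment": the same for the moment, N m; "opening": opening from 0.0 (shut) to 1.0 (fully open); "grasp_force": force on a finger pad.
Only numpy, scipy, OpenCV 4.12 (cv2) and the standard library are available. Lean on these libraries where they do the work, as an engineer would, in place of code of your own. Each camera call takes 0.05 s, during which the arm holds its last target. There are 200 camera calls.

## Working session

There is one attempt and no reset: what is moved stays moved. The work goes in short steps, Python scripts to look and compute and a tool call to move; the robot and the scene stay as the last step left them, time stands still between calls to the robot, and variables do not carry over. Pictures are saved under pics/ and viewed, at most 14 in all, crops included, and the job is handed in when it is done.

Besides the shell and the picture viewer there is one more tool, called after ">>>" by a JSON object that holds its "fn" and its "kwargs". jog_arm: Moves the arm, as the interface text tells. Its arguments: {"type":"object","properties":{"delta_pos":{"type":"array"},"turn":{"type":"array"},"grip":{"type":"array"}},"required":["delta_pos","turn","grip"]}

```bash
mkdir -p pics
python3 - <<'E'
from rig import *
import cv2
s=read_state();print(s['time_s'],s['position'],s['tcp_rot'],s['opening'])
for n in('side','top'):
    c=capture(n);cv2.imwrite(f'pics/{n}0.png',c['color']);print({k:v for k,v in c.items() if k!='color'})
E
```

```text
0.0 [0.27800528 0.55893957 0.22156569] [[-8.95259090e-01  4.45544105e-01 -1.26944978e-03]
 [ 4.45545774e-01  8.95257432e-01 -1.75901966e-03]
 [ 3.52763505e-04 -2.14037633e-03 -9.99997647e-01]] 1.0034710862430698
{'fovy': 48.0110518667135, 'cx': 279.75909608156985, 'cy': 211.17194825468133, 'camera_from_world': array([[ 0.93764318, -0.34679497,  0.02363307, -0.49094272],
       [ 0.16549652,  0.50517985,  0.84699718, -0.11108183],
       [-0.30567332, -0.79026993,  0.5310718 , -1.04456211],
       [ 0.        ,  0.        ,  0.        ,  1.        ]])}
{'fovy': 53.88707972975188, 'cx': 277.95338549264585, 'cy': 210.14353152110127, 'camera_from_world': array([[ 1.42453544e-03, -9.99920265e-01, -1.25472516e-02,
        -2.44192009e-02],
       [ 9.97876071e-01,  6.04252844e-04,  6.51381820e-02,
        -5.29367749e-01],
       [-6.51254066e-02, -1.26133938e-02,  9.97797366e-01,
        -1.05231198e+00],
       [ 0.00000000e+00,  0.00000000e+00,  0.00000000e+00,
         1.00000000e+00]])}
```

View pics/top0.png

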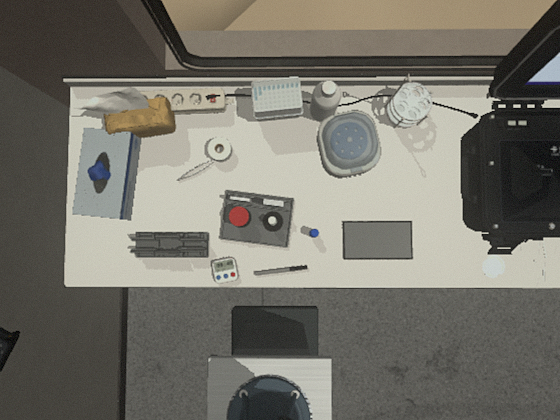

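View pics/side0.png

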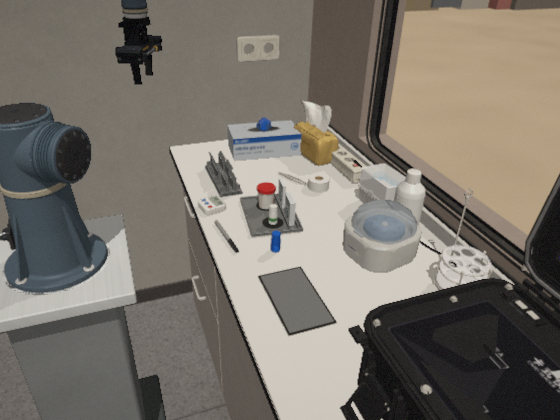

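Top: the tray is at about (257,219), with the red-lid cup at (239,216), the white vial at (272,221) and the plates behind at (238,198) and (270,202). The rack is at (169,244) and the mat at (378,240). Things that could be mistaken for the vial: the blue vial at (313,232), the tape roll at (219,149), the white bottle at (327,92). I choose the white one on the pad, at (272,221), and check it close up.

Run:
```python
import cv2
a=cv2.imread('pics/top0.png');b=cv2.imread('pics/side0.png')
cv2.imwrite('pics/topc.png',cv2.resize(a[180:290,120:330],(800,419),interpolation=cv2.INTER_CUBIC))
cv2.imwrite('pics/sidec.png',cv2.resize(b[145:265,195:315],(600,600),interpolation=cv2.INTER_CUBIC))
```

```text
(no output)
```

View pics/topc.png

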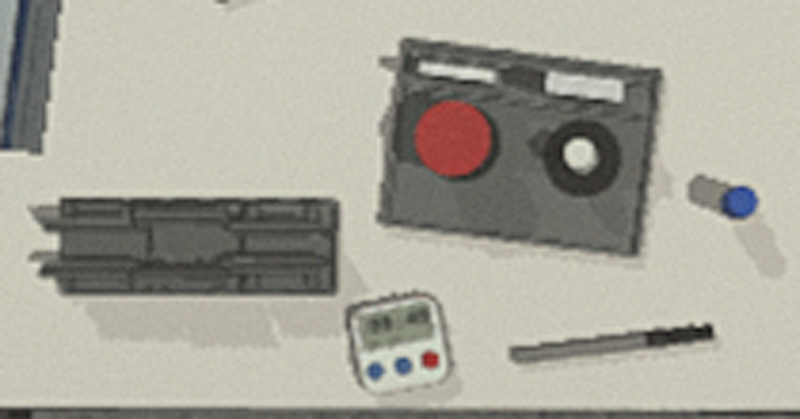

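View pics/sidec.png

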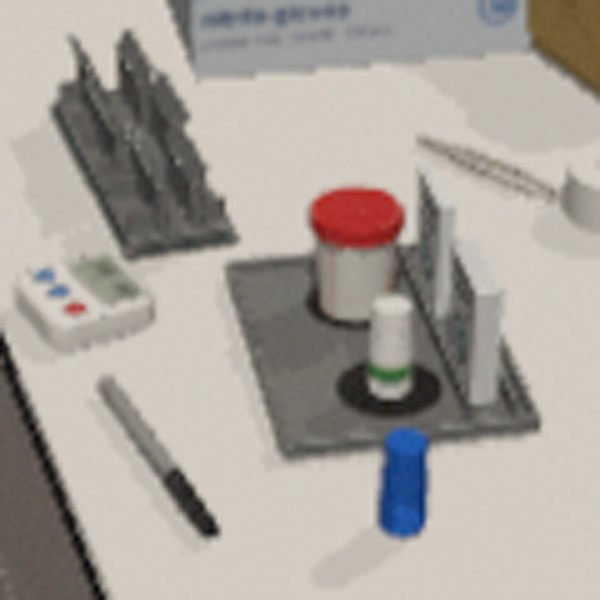

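The crops confirm it: white vial with green band at top crop (581,154), cup on the left pad at (455,138). The thin plate (white top at (457,72)) is behind the cup and the thick one at (585,86) behind the vial. Next I look at the rack slots and measure everything.

```bash
cat > h.py <<'E'
from rig import *
import cv2, numpy as np
class Cam:
    def __init__(s,n):
        c=capture(n);s.im=c['color'];s.M=c['camera_from_world'];s.c=np.array([c['cx'],c['cy']]);s.f=s.im.shape[0]/2/np.tan(np.radians(c['fovy']/2))
        s.R=s.M[:3,:3];s.o=-s.R.T@s.M[:3,3]
    def ray(s,p):
        u=(np.array(p,float)-s.c)/s.f; return s.R.T@np.array([u[0],-u[1],-1.])
    def at(s,p,z):
        d=s.ray(p);return s.o+d*(z-s.o[2])/d[2]
    def px(s,P):
        q=s.R@np.array(P,float)+s.M[:3,3];return s.c+s.f*np.array([q[0],-q[1]])/-q[2]
def blob(m,near):
    n,l,st,ce=cv2.connectedComponentsWithStats(m.astype(np.uint8),connectivity=8)
    k=[i for i in range(1,n) if st[i,4]>=6];i=min(k,key=lambda i:np.hypot(*(ce[i]-near)));return ce[i],st[i],l==i
def rect(m): return cv2.minAreaRect(np.argwhere(m)[:,::-1].astype(np.float32))
E
python3 - <<'E'
from h import *
t=Cam('top');im=t.im.astype(int);b,g,r=im[...,0],im[...,1],im[...,2]
print('cam',t.o)
c,st,m=blob((r>g+60)&(r>110),(239,216));print('cup',c,st,t.at(c,.062).round(4), 'diam',st[2]*1.0/t.f*(1.05-.06))
c,st,m=blob((g>140),(272,221));print('vial',c,st,t.at(c,.054).round(4))
for n in((238,198),(273,202)):
    c,st,m=blob((g>150),n);R=rect(m);P=[t.at(p,.070) for p in cv2.boxPoints(R)];print('plate',c,st,R,t.at(c,.070).round(4),np.linalg.norm(P[0]-P[1]),np.linalg.norm(P[1]-P[2]))
# grey things vs white table
d=(g<125)
for nm,n,z in(('tray',(257,230),.010),('mat',(378,240),.003),('rack',(169,244),.006)):
    c,st,m=blob(cv2.morphologyEx(d.astype(np.uint8),cv2.MORPH_OPEN,np.ones((5,5)))>0,n);R=rect(m);P=np.array([t.at(p,z) for p in cv2.boxPoints(R)]);e=P-np.roll(P,-1,0)
    print(nm,st,R,'ctr',P.mean(0).round(4),'sides',np.hypot(e[:,0],e[:,1]).round(4),'ang',np.degrees(np.arctan2(e[:,1],e[:,0])).round(1))
A=t.im[222:264,125:213].astype(float);A=np.clip((A-30)*1.9,0,255).astype(np.uint8)
s=Cam('side');B=s.im[140:210,195:255].astype(float);B=np.clip((B-30)*1.6,0,255).astype(np.uint8)
A=cv2.resize(A,(792,378),interpolation=cv2.INTER_CUBIC);cv2.imwrite('pics/rackt.png',A)
cv2.imwrite('pics/racks.png',cv2.resize(B,(514,600),interpolation=cv2.INTER_CUBIC))
E
```

```text
cam [ 0.45974595 -0.03737061  1.08416978]
cup [238.35215947 215.92026578] [229 207  20  19 301] [0.512  0.0738 0.062 ] diam 0.047923997974335546
vial [271.73469388 219.91836735] [268 216   8   8  49] [ 0.5025 -0.0089  0.054 ]
plate [239.93220339 198.52542373] [230 196  20   6  59] ((239.5692596435547, 198.44618225097656), (19.349416732788086, 2.9768333435058594), 7.125016689300537) [0.5546 0.0693 0.07  ] 0.00737179705219044 0.04786135252284482
plate [273.29090909 202.28181818] [263 199  21   8 110] ((273.13104248046875, 202.01748657226562), (20.353212356567383, 5.815203666687012), 7.594643592834473) [ 0.5453 -0.013   0.07  ] 0.014378887026297103 0.05019162212427009
tray [ 220  191   73   56 3060] ((255.9317626953125, 218.1322784423828), (69.3299789428711, 49.1108512878418), 7.305759906768799) ctr [0.5092 0.0337 0.01  ] sides [0.1282 0.1815 0.1277 0.1801] ang [173.3  82.7  -7.3 -97.2]
mat [ 343  221   69   39 2506] ((377.0, 240.0), (38.0, 68.0), 90.0) ctr [ 0.4527 -0.2815  0.003 ] sides [0.177  0.0986 0.1759 0.0987] ang [ 90.1  -1.1 -89.9 179.5]
rack [ 133  232   76   25 1848] ((170.5, 244.0), (24.0, 75.0), 90.0) ctr [0.4415 0.2567 0.006 ] sides [0.1968 0.0624 0.196  0.0625] ang [  90.1    0.7  -89.9 -178.6]
```

View pics/rackt.png

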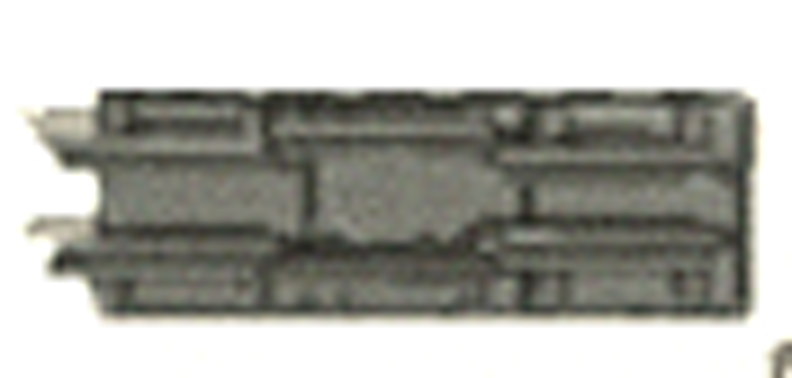

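View pics/racks.png

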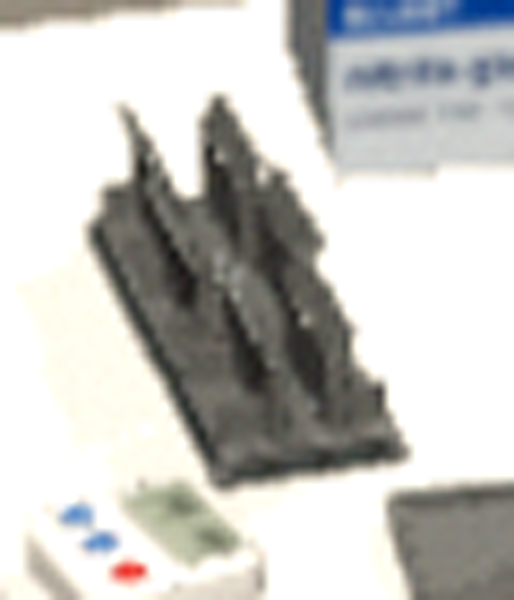

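The slot gaps in the top crop are about 8 px left, 10.5 px centre and 6.7 px right, so from +y the order is middle (19 mm), wide, narrow (13 mm). Next: sub-pixel rack edges and a side-view check of the lid and plates.

Run:
```python
from h import *
t=Cam('top');g=t.im[...,1].astype(float)
def edge(p):  # 50% crossings between white table and dark
    q=p>130; i=np.where(q[1:]!=q[:-1])[0]; return [round(k+(130-p[k])/(p[k+1]-p[k]),2) for k in i]
# plate long edges, several column bands
for a,b in((136,150),(150,165),(165,185),(185,205)):
    e=edge(g[224:262,a:b].mean(1)); u,v=e[0]+224,e[-1]+224
    print('cols',a,b,u,v,'x',t.at(((a+b)/2,u),.006)[0].round(4),t.at(((a+b)/2,v),.006)[0].round(4))
e=edge(g[236:252,190:225].mean(0));print('right edge',e, t.at((190+e[0],244),.006))
for a,b in((138,156),(163,177),(188,204)):
    print('prof',a,b,g[231:258,a:b].mean(1).astype(int))
print('x at row 244 z.012/.046/.052',[t.at((170,244),z)[0].round(4) for z in(.012,.046,.052)])
s=Cam('side');im=s.im.astype(int);b,gg,r=im[...,0],im[...,1],im[...,2]
c,st,m=blob((r>gg+60)&(r>110),(266,190));print('side cup',c,st,'pred centre',s.px((.512,.0738,.057)))
print('vial cap pred top',s.px((.5025,-.0089,.054)),'base',s.px((.5025,-.0089,.004)))
for P in((.5546,.0693,.07),(.5453,-.013,.07)):print('plate top pred',s.px(P))
print('box px heights', [s.at(p,0).round(3) for p in((233,156),(303,150))])
```

```text
cols 136 150 231.45 256.94 x 0.474 0.4077
cols 150 165 231.54 256.98 x 0.4738 0.4076
cols 165 185 231.52 257.01 x 0.4739 0.4076
cols 185 205 231.54 257.05 x 0.474 0.4076
right edge [np.float64(18.36)] [0.44155766 0.15757308 0.006     ]
prof 138 156 [183  73  74  90  74  75  92  98  74  79  92  95  95  95  97  90  65  74
  87  72  79  87  80  92  86  71 131]
prof 163 177 [185  86  60  70  83  97  70  80  93  96  95  95  94  95  95  94  95  83
  62  66  77  76  82  93  88  77 129]
prof 188 204 [183  79  76 103  94  80  71  81  96  72  77  90 100  98  91  64  74  87
  71  79  88  81  92  92  88  73 127]
x at row 244 z.012/.046/.052 [np.float64(0.4415), np.float64(0.4421), np.float64(0.4422)]
side cup [266.00558659 188.09497207] [257 183  19  12 179] pred centre [266.2870823  188.45496092]
vial cap pred top [273.50630209 205.76794738] base [273.17731351 222.68408245]
plate top pred [282.32249325 182.45788345]
plate top pred [290.50310777 198.25247912]
box px heights [array([0.512, 0.404, 0.   ]), array([0.746, 0.379, 0.   ])]
```

>>> {"fn": "jog_arm", "kwargs": {"delta_pos": [[23.4,-48.5,-8],[23.4,-48.5,-8],[23.4,-48.5,-8],[23.4,-48.5,-8],[23.4,-48.5,-8],[23.4,-48.5,-8],[23.4,-48.5,-8],[23.4,-48.5,-8],[23.4,-48.5,-8],[23.4,-48.5,-8],[23.4,-48.5,-8],[23.4,-48.5,-8]], "turn": [20,20,20,20,20,20,20,20,20,20,20,20], "grip": [0,0,0,0,0,0,0,0,0,0,0,0]}}

```text
time_s: 1.8
position: [0.5116, 0.0758, 0.1427]
tcp_rot: [[-0.994, 0.111, -0.001], [0.111, 0.994, 0.0], [0.001, 0.0, -1.0]]
force: [0.5, 0.6, 0.7]
opening: 0.999
grasp_force: 0.0
```

>>> {"fn": "jog_arm", "kwargs": {"delta_pos": [[0,-0.2,-5],[0,-0.2,-8],[0,-0.2,-10.6],[0,-0.2,-10.6],[0,-0.2,-10.6]], "turn": [0,0,0,0,0], "grip": [0,0,0,0,0]}}

```text
time_s: 2.42
position: [0.5128, 0.0733, 0.0374]
tcp_rot: [[-0.994, 0.111, 0.001], [0.111, 0.994, -0.0], [-0.001, 0.0, -1.0]]
force: [-0.3, -0.3, -0.4]
opening: 0.999
grasp_force: 0.0
```

Run:
```python
from h import *
s=Cam('side');t=Cam('top');print(read_state()['position'],read_state()['force'])
a=cv2.resize(t.im[170:260,190:310],(480,360),interpolation=cv2.INTER_CUBIC);b=cv2.resize(s.im[120:240,210:316],(318,360),interpolation=cv2.INTER_CUBIC)
cv2.imwrite('pics/g1.png',np.hstack([a,b]))
```

```text
[0.51328928 0.07291921 0.03783187] [0.04365833 0.50847936 0.03375983]
```

View pics/g1.png

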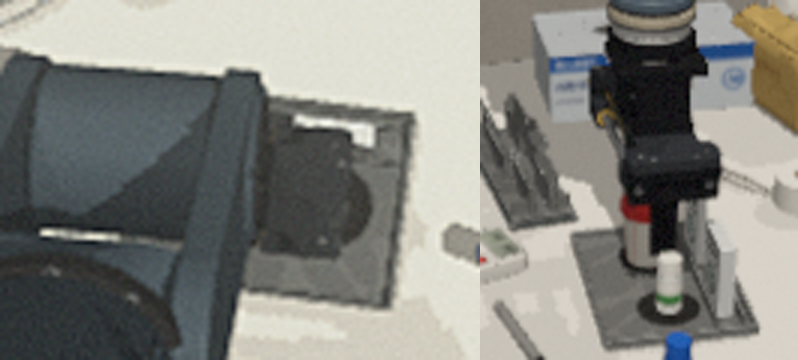

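The fingers straddle the cup: the near finger is at (665,235), between the lid and the vial at (668,280). Closing.

>>> {"fn": "jog_arm", "kwargs": {"delta_pos": [[0,0,0],[0,0,0],[0,0,0],[0,0,0],[0,0,0],[0,0,0],[0,0,2],[0,0,5],[0,0,9],[0,0,11],[0,0,11]], "turn": [0,0,0,0,0,0,0,0,0,0,0], "grip": [1,1,1,1,1,1,1,1,1,1,1]}}

```text
time_s: 3.9
position: [0.5134, 0.0725, 0.1478]
tcp_rot: [[-0.994, 0.112, 0.004], [0.112, 0.994, -0.0], [-0.004, 0.0, -1.0]]
force: [-0.3, 0.1, -0.3]
opening: 0.56
grasp_force: 30.0
```

>>> {"fn": "jog_arm", "kwargs": {"delta_pos": [[-5.8,-40.2,0],[-5.8,-40.2,0],[-5.8,-40.2,0],[-5.8,-40.2,0],[-5.8,-40.2,0],[-5.8,-40.2,0],[-5.8,-40.2,0],[-5.8,-40.2,0],[-5.8,-40.2,-4],[-5.8,-40.2,-8],[-5.8,-40.2,-10],[-5.8,-40.2,-10]], "turn": [0,0,0,0,0,0,0,0,0,0,0,0], "grip": [1,1,1,1,1,1,1,1,1,1,1,1]}}

```text
time_s: 5.4
position: [0.4529, -0.3264, 0.0441]
tcp_rot: [[-0.994, 0.111, -0.005], [0.111, 0.994, 0.005], [0.005, 0.005, -1.0]]
force: [-0.0, 0.5, 0.3]
opening: 0.556
grasp_force: 30.0
```

>>> {"fn": "jog_arm", "kwargs": {"delta_pos": [[0,0,-0.3],[0,0,-0.6],[0,0,-0.6]], "turn": [0,0,0], "grip": [1,1,1]}}

```text
time_s: 5.78
position: [0.4547, -0.3296, 0.0411]
tcp_rot: [[-0.994, 0.112, 0.001], [0.112, 0.994, -0.001], [-0.001, -0.001, -1.0]]
force: [0.3, 0.0, -0.3]
opening: 0.564
grasp_force: 30.0
```

>>> {"fn": "jog_arm", "kwargs": {"delta_pos": [[0,0,-0.2],[0,0,-0.4],[0,0,-0.4]], "turn": [0,0,0], "grip": [1,1,1]}}

```text
time_s: 6.15
position: [0.4543, -0.3294, 0.0364]
tcp_rot: [[-0.994, 0.113, -0.0], [0.113, 0.994, 0.0], [0.0, 0.0, -1.0]]
force: [-0.2, 0.7, -0.2]
opening: 0.552
grasp_force: 30.0
```

>>> {"fn": "jog_arm", "kwargs": {"delta_pos": [[0,0,-0.1],[0,0,-0.1],[0,0,-0.1],[0,0,-0.1],[0,0,-0.1],[0,0,5],[0,0,10],[0,0,12],[4.8,32.1,12],[4.8,32.1,12],[4.8,32.1,12],[4.8,32.1,12]], "turn": [0,0,0,0,0,0,0,0,0,0,0,0], "grip": [1,0.2,0.2,0.2,0.2,0.2,0.2,0.2,0.2,0.2,0.2,0.2]}}

```text
time_s: 7.65
position: [0.4916, -0.0805, 0.1568]
tcp_rot: [[-0.994, 0.113, 0.001], [0.113, 0.994, -0.0], [-0.001, -0.0, -1.0]]
force: [0.2, 0.2, -0.2]
opening: 0.8
grasp_force: 0.0
```

>>> {"fn": "jog_arm", "kwargs": {"delta_pos": [[0,0,0],[0,0,0],[0,0,0],[0,0,0]], "turn": [0,0,0,0], "grip": [0.2,0.2,0.2,0.2]}}

```text
time_s: 8.15
position: [0.4914, -0.0837, 0.1565]
tcp_rot: [[-0.993, 0.115, 0.0], [0.115, 0.993, -0.0], [-0.0, -0.0, -1.0]]
force: [-0.4, -0.2, -0.0]
opening: 0.797
grasp_force: 0.0
```

>>> {"fn": "jog_arm", "kwargs": {"delta_pos": [[1.1,7.5,0],[1.1,7.5,0],[1.1,7.5,0],[1.1,7.5,0],[1.1,7.5,-6],[1.1,7.5,-9],[1.1,7.5,-9],[1.1,7.5,-9]], "turn": [0,0,0,0,0,0,0,0], "grip": [0.2,0.2,0.2,0.2,0.2,0.2,0.2,0.2]}}

```text
time_s: 9.15
position: [0.5032, -0.0082, 0.0673]
tcp_rot: [[-0.994, 0.114, 0.002], [0.114, 0.994, -0.0], [-0.002, -0.0, -1.0]]
force: [-0.7, -0.6, 0.4]
opening: 0.798
grasp_force: 0.0
```

Run:
```python
from h import *
s=Cam('side');print(read_state()['position'])
a=cv2.resize(s.im[120:240,210:316],(371,420),interpolation=cv2.INTER_CUBIC);b=cv2.resize(s.im[230:350,240:346],(371,420),interpolation=cv2.INTER_CUBIC)
cv2.imwrite('pics/g2.png',np.hstack([a,b]))
```

```text
[ 0.50356967 -0.00801703  0.06776488]
```

View pics/g2.png

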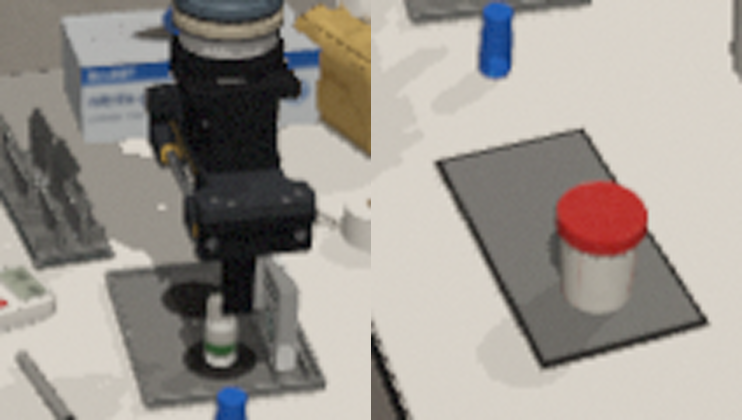

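The cup stands on the mat at right crop (600,245), and the near finger at (238,290) lines up with the vial at (220,330) as the projection says it should. Descend and grip.

>>> {"fn": "jog_arm", "kwargs": {"delta_pos": [[-0.1,-0.1,-2.5],[-0.1,-0.1,-4.1],[-0.1,-0.1,-4.1],[-0.1,-0.1,-4.1],[-0.1,-0.1,-4.1],[-0.1,-0.1,-4.1],[-0.1,-0.1,-4.1],[-0.1,-0.1,-4.1],[-0.1,-0.1,-4.1],[-0.1,-0.1,-4.1]], "turn": [0,0,0,0,0,0,0,0,0,0], "grip": [0.2,0.2,0.2,1,1,1,1,1,1,1]}}

```text
time_s: 10.45
position: [0.5014, -0.0082, 0.0255]
tcp_rot: [[-0.994, 0.113, -0.0], [0.113, 0.994, 0.0], [0.0, 0.0, -1.0]]
force: [1.3, 0.1, 0.5]
opening: 0.237
grasp_force: 30.0
```

>>> {"fn": "jog_arm", "kwargs": {"delta_pos": [[0,0,4],[0,0,9],[0,0,9],[-4.6,-22.7,9],[-4.6,-22.7,9],[-4.6,-22.7,9],[-4.6,-22.7,9],[-4.6,-22.7,9],[-4.6,-22.7,9],[-4.6,-22.7,4],[-4.6,-22.7,1.5],[-4.6,-22.7,1]], "turn": [0,0,0,0,0,0,0,0,0,0,0,0], "grip": [1,1,1,1,1,1,1,1,1,1,1,1]}}

```text
time_s: 11.95
position: [0.4543, -0.2325, 0.0338]
tcp_rot: [[-0.994, 0.11, -0.004], [0.11, 0.994, 0.003], [0.004, 0.003, -1.0]]
force: [0.2, -0.8, -0.6]
opening: 0.238
grasp_force: 30.0
```

>>> {"fn": "jog_arm", "kwargs": {"delta_pos": [[0,0,-0.5],[0,0,-0.8],[0,0,-0.9],[0,0,-0.9]], "turn": [0,0,0,0], "grip": [1,1,1,1]}}

```text
time_s: 12.45
position: [0.4557, -0.2354, 0.027]
tcp_rot: [[-0.994, 0.113, 0.001], [0.113, 0.994, -0.001], [-0.001, -0.001, -1.0]]
force: [0.1, -0.9, -0.2]
opening: 0.244
grasp_force: 30.0
```

>>> {"fn": "jog_arm", "kwargs": {"delta_pos": [[0,0,-0.2],[0,0,-0.2],[0,0,-0.2],[0,0,-0.2],[0,0,-0.2],[0,0,4],[0,0,10],[0,0,12],[0,0,12]], "turn": [0,0,0,0,0,0,0,0,0], "grip": [1,1,0.5,0.5,0.5,0.5,0.5,0.5,0.5]}}

```text
time_s: 13.58
position: [0.4563, -0.2359, 0.1482]
tcp_rot: [[-0.994, 0.112, 0.003], [0.112, 0.994, -0.003], [-0.004, -0.002, -1.0]]
force: [0.5, 0.3, -0.4]
opening: 0.503
grasp_force: 0.0
```

>>> {"fn": "jog_arm", "kwargs": {"delta_pos": [[9.9,30.4,0],[9.9,30.4,0],[9.9,30.4,0],[9.9,30.4,0],[9.9,30.4,0],[9.9,30.4,0],[9.9,30.4,0],[9.9,30.4,0],[9.9,30.4,0],[9.9,30.4,0],[9.9,30.4,0],[9.9,30.4,0]], "turn": [-90,-90,-90,-90,-90,-90,-90,-90,-90,-90,-90,-90], "grip": [0.5,0.5,0.5,0.5,0.5,0.5,0.5,0.5,0.5,0.5,0.5,0.5]}}

```text
time_s: 15.08
position: [0.5542, 0.0687, 0.1461]
tcp_rot: [[0.111, 0.994, -0.001], [0.994, -0.111, 0.0], [-0.0, -0.001, -1.0]]
force: [-0.1, -0.4, 0.2]
opening: 0.5
grasp_force: 0.0
```

Run:
```python
from h import *
s=Cam('side');t=Cam('top');print(read_state()['position'],read_state()['tcp_rot'][:,1])
a=cv2.resize(s.im[120:240,210:316],(371,420),interpolation=cv2.INTER_CUBIC);b=cv2.resize(s.im[230:350,240:346],(371,420),interpolation=cv2.INTER_CUBIC)
cv2.imwrite('pics/g3.png',np.hstack([a,b]))
g=t.im[...,1].astype(int)
c,st,m=blob(g>150,(273,202));print('thick',t.at(c,.07),st)
```

```text
[0.5543312  0.06870047 0.14640718] [ 9.93731602e-01 -1.11792019e-01 -2.19462791e-04]
thick [ 0.54595855 -0.01267506  0.07      ] [263 198  21   9 124]
```

View pics/g3.png

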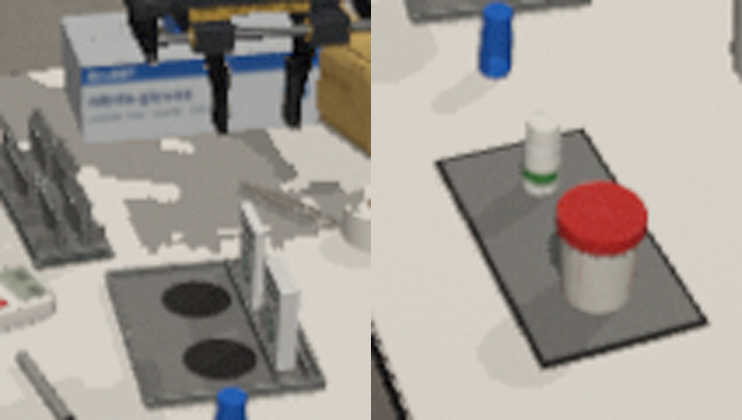

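Cup and vial stand on the mat (right crop (600,245) and (540,155)), and the plates are undisturbed. Now the thin plate.

>>> {"fn": "jog_arm", "kwargs": {"delta_pos": [[0,0,-5],[0,0,-8.5],[0,0,-10],[0,0,-10],[0,0,-10],[0,0,-10],[0,0,-10],[0,0,-10],[0,0,-10],[0,0,-10]], "turn": [0,0,0,0,0,0,0,0,0,0], "grip": [0.5,0.5,0.5,0.5,1,1,1,1,1,1]}}

```text
time_s: 16.42
position: [0.5546, 0.0688, 0.0469]
tcp_rot: [[0.112, 0.994, 0.0], [0.994, -0.112, -0.0], [-0.0, 0.0, -1.0]]
force: [-0.2, -0.4, 3.8]
opening: 0.093
grasp_force: 30.0
```

>>> {"fn": "jog_arm", "kwargs": {"delta_pos": [[0,0,3],[0,0,8],[0,0,11],[0,0,11],[-11.3,12.2,11],[-11.3,12.2,11],[-11.3,12.2,11],[-11.3,12.2,11],[-11.3,12.2,11],[-11.3,12.2,11]], "turn": [0,0,0,0,6.4,6.4,6.4,6.4,6.4,6.4], "grip": [1,1,1,1,1,1,1,1,1,1]}}

```text
time_s: 17.68
position: [0.4424, 0.1901, 0.1561]
tcp_rot: [[0.002, 1.0, 0.0], [1.0, -0.002, -0.0], [-0.0, 0.0, -1.0]]
force: [-0.0, -0.3, -1.7]
opening: 0.092
grasp_force: 30.0
```

Run:
```python
from h import *
s=Cam('side');print(read_state()['position'],read_state()['tcp_rot'][:,1],read_state()['opening'],read_state()['force'])
cv2.imwrite('pics/g4.png',cv2.resize(s.im[90:220,185:315],(600,600),interpolation=cv2.INTER_CUBIC))
P=read_state()['position']
print('plate bottom pred px', s.px(P-[0,0,.043]),s.px(P-[0,.025,.043]),'slot',s.px((.442,.1906,.052)))
```

```text
[0.44240974 0.19000794 0.15619308] [ 9.99996569e-01 -2.61631014e-03  1.32310653e-04] 0.09159072458977446 [ 0.32823101 -0.01493668 -0.88970404]
plate bottom pred px [228.01660454 153.98597917] [230.46922365 157.84618242] slot [228.58415007 174.1055306 ]
```

View pics/g4.png

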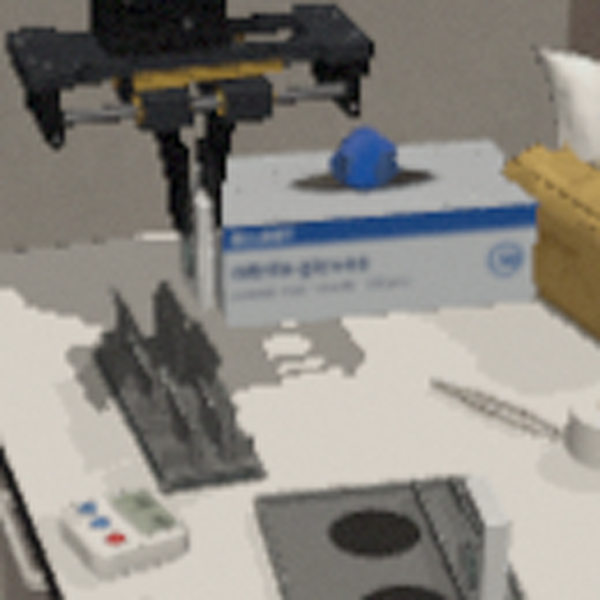

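The plate is held upright, its bottom near edge at crop (208,305), about px (230,156), as predicted. Lowering into the flare.

>>> {"fn": "jog_arm", "kwargs": {"delta_pos": [[0,0,-4],[0,0,-6.5],[0,0,-7],[0,0,-7.5],[0,0,-7.5],[0,0,-7.5]], "turn": [0,0,0,0,0,0], "grip": [1,1,1,1,1,1]}}

```text
time_s: 18.48
position: [0.442, 0.1909, 0.0823]
tcp_rot: [[0.001, 1.0, 0.002], [1.0, -0.001, 0.0], [0.0, 0.002, -1.0]]
force: [0.2, -0.6, -0.1]
opening: 0.091
grasp_force: 30.0
```

>>> {"fn": "jog_arm", "kwargs": {"delta_pos": [[0,0,-0.5],[0,0,-1],[0,0,-1.5],[0,0,-2],[0,0,-2.2],[0,0,-2.2]], "turn": [0,0,0,0,0,0], "grip": [1,1,1,1,1,1]}}

```text
time_s: 19.23
position: [0.4413, 0.1907, 0.0593]
tcp_rot: [[0.001, 1.0, -0.0], [1.0, -0.001, -0.0], [-0.0, -0.0, -1.0]]
force: [-0.6, -0.1, -0.7]
opening: 0.089
grasp_force: 30.0
```

>>> {"fn": "jog_arm", "kwargs": {"delta_pos": [[0,0,-0.2],[0,0,-0.4],[0,0,-0.4]], "turn": [0,0,0], "grip": [1,1,1]}}

```text
time_s: 19.6
position: [0.4413, 0.1908, 0.0554]
tcp_rot: [[0.001, 1.0, -0.0], [1.0, -0.001, -0.0], [-0.0, -0.0, -1.0]]
force: [-0.2, 0.2, -1.1]
opening: 0.086
grasp_force: 30.0
```

>>> {"fn": "jog_arm", "kwargs": {"delta_pos": [[0,0,-0.1],[0,0,-0.1],[0,0,-0.1],[0,0,-0.1],[0,0,1],[0,0,5],[0,0,9],[10.4,-20.4,9],[10.4,-20.4,9],[10.4,-20.4,9],[10.4,-20.4,9],[10.4,-20.4,9]], "turn": [0,0,0,0,0,0,0,-6.4,-6.4,-6.4,-6.4,-6.4], "grip": [1,0.5,0.5,0.5,0.5,0.5,0.5,0.5,0.5,0.5,0.5,0.5]}}

```text
time_s: 21.1
position: [0.5476, -0.0164, 0.1464]
tcp_rot: [[0.117, 0.993, 0.003], [0.993, -0.117, -0.001], [-0.001, 0.003, -1.0]]
force: [0.1, 0.6, 0.1]
opening: 0.5
grasp_force: 0.0
```

Run:
```python
from h import *
s=Cam('side');t=Cam('top');print(read_state()['position'],read_state()['tcp_rot'][:,1])
a=cv2.resize(s.im[120:240,195:301],(371,420),interpolation=cv2.INTER_CUBIC);b=cv2.resize(t.im[222:264,125:213],(420,200),interpolation=cv2.INTER_CUBIC)
o=np.zeros((420,791,3),np.uint8);o[:,:371]=a;o[:200,371:]=b;cv2.imwrite('pics/g5.png',o)
g=t.im[...,1].astype(int)
c,st,m=blob(g>150,(198,243));print('thin top',t.at(c,.078),st)
```

```text
[ 0.54474732 -0.01321068  0.1457828 ] [ 9.93532450e-01 -1.13544286e-01 -9.82787986e-04]
thin top [0.44139329 0.19176545 0.078     ] [179 243  21   4  82]
```

View pics/g5.png

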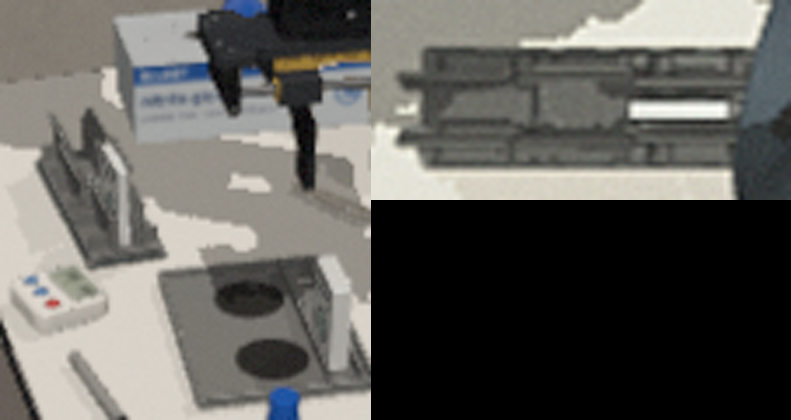

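The thin plate sits in the right-hand slot (white top at (678,110)), at x 0.441, y 0.192. Now the thick plate.

>>> {"fn": "jog_arm", "kwargs": {"delta_pos": [[0.1,0,-5],[0.1,0,-8.5],[0.1,0,-9.9],[0.1,0,-9.9],[0.1,0,-9.9],[0.1,0,-9.9],[0.1,0,-9.9],[0.1,0,-9.9],[0.1,0,-9.9],[0.1,0,-9.9]], "turn": [0,0,0,0,0,0,0,0,0,0], "grip": [0.5,0.5,0.5,0.5,1,1,1,1,1,1]}}

```text
time_s: 22.45
position: [0.5466, -0.0133, 0.047]
tcp_rot: [[0.113, 0.994, 0.001], [0.994, -0.113, -0.0], [-0.0, 0.001, -1.0]]
force: [-1.0, -0.1, 5.4]
opening: 0.157
grasp_force: 30.0
```

>>> {"fn": "jog_arm", "kwargs": {"delta_pos": [[0,0,3],[0,0,8],[0,0,12],[0,0,12],[0,0,12],[0,0,12]], "turn": [0,0,0,0,0,0], "grip": [1,1,1,1,1,1]}}

```text
time_s: 23.2
position: [0.5451, -0.013, 0.1648]
tcp_rot: [[0.113, 0.994, -0.004], [0.994, -0.113, 0.001], [0.0, -0.004, -1.0]]
force: [-0.0, -0.2, -1.5]
opening: 0.156
grasp_force: 30.0
```

>>> {"fn": "jog_arm", "kwargs": {"delta_pos": [[-10.3,33,0],[-10.3,33,0],[-10.3,33,0],[-10.3,33,0],[-10.3,33,0],[-10.3,33,0],[-10.3,33,0],[-10.3,33,0],[-10.3,33,0],[-10.3,33,0],[-10.3,33,0]], "turn": [6.5,6.5,6.5,6.5,6.5,6.5,6.5,6.5,6.5,6.5,6.5], "grip": [1,1,1,1,1,1,1,1,1,1,1]}}

```text
time_s: 24.58
position: [0.4438, 0.3161, 0.1666]
tcp_rot: [[0.001, 1.0, 0.0], [1.0, -0.001, 0.0], [0.0, 0.0, -1.0]]
force: [0.6, 0.4, -0.2]
opening: 0.154
grasp_force: 30.0
```

>>> {"fn": "jog_arm", "kwargs": {"delta_pos": [[0,0,-4],[0,0,-7],[0,0,-7.5],[0,0,-8],[0,0,-8.3],[0,0,-8.3]], "turn": [0,0,0,0,0,0], "grip": [1,1,1,1,1,1]}}

```text
time_s: 25.32
position: [0.4438, 0.317, 0.0842]
tcp_rot: [[-0.001, 1.0, 0.001], [1.0, 0.001, 0.001], [0.001, 0.001, -1.0]]
force: [-0.4, -0.7, -0.8]
opening: 0.161
grasp_force: 30.0
```

x reads 2 mm high, so I shift slightly and go down.

>>> {"fn": "jog_arm", "kwargs": {"delta_pos": [[-0.2,0,-0.5],[-0.2,0,-1],[-0.2,0,-1.5],[-0.2,0,-2],[-0.2,0,-2.4],[-0.2,0,-2.6],[-0.2,0,-2.6]], "turn": [0,0,0,0,0,0,0], "grip": [1,1,1,1,1,1,1]}}

```text
time_s: 26.2
position: [0.4413, 0.3167, 0.0574]
tcp_rot: [[-0.001, 1.0, -0.0], [1.0, 0.001, -0.0], [-0.0, -0.0, -1.0]]
force: [-0.3, -0.7, -0.6]
opening: 0.156
grasp_force: 30.0
```

>>> {"fn": "jog_arm", "kwargs": {"delta_pos": [[0,0,-0.2],[0,0,-0.3],[0,0,-0.3]], "turn": [0,0,0], "grip": [1,1,1]}}

```text
time_s: 26.58
position: [0.4415, 0.3169, 0.055]
tcp_rot: [[-0.001, 1.0, 0.0], [1.0, 0.001, 0.0], [0.0, 0.0, -1.0]]
force: [-0.3, 0.2, 2.5]
opening: 0.158
grasp_force: 30.0
```

>>> {"fn": "jog_arm", "kwargs": {"delta_pos": [[0,0,0],[0,0,0],[0,0,0],[0,0,1],[0,0,6],[0,0,10],[1.5,-30,10],[1.5,-30,10],[1.5,-30,10],[1.5,-30,10],[1.5,-30,10],[1.5,-30,10]], "turn": [0,0,0,0,0,0,90,90,90,90,90,90], "grip": [0.5,0.5,0.5,0.5,0.5,0.5,0.5,0.5,0.5,0.5,0.5,0.5]}}

```text
time_s: 28.08
position: [0.4569, 0.0144, 0.1553]
tcp_rot: [[-0.844, 0.536, 0.002], [0.536, 0.844, -0.001], [-0.002, 0.0, -1.0]]
force: [0.9, -0.0, 0.2]
opening: 0.503
grasp_force: 0.0
```

Run:
```python
from h import *
s=Cam('side');t=Cam('top');S=read_state();print(S['position'],np.degrees(np.arctan2(S['tcp_rot'][1,1],S['tcp_rot'][0,1])))
a=cv2.resize(s.im[120:240,195:301],(371,420),interpolation=cv2.INTER_CUBIC);b=cv2.resize(t.im[222:264,125:213],(420,200),interpolation=cv2.INTER_CUBIC)
c=cv2.resize(s.im[220:340,240:360],(220,220),interpolation=cv2.INTER_CUBIC)
o=np.zeros((420,791,3),np.uint8);o[:,:371]=a;o[:200,371:]=b;o[200:,371:591]=c;cv2.imwrite('pics/g6.png',o)
g=t.im[...,1].astype(int);im=t.im.astype(int);r=im[...,2]
for n in((190,243),(143,243)):
    c,st,m=blob(g>150,n);print('plate top',t.at(c,.078),st)
c,st,m=blob((r>g+60)&(r>110),t.px((.455,-.33,.061)));print('cup',t.at(c,.061),st)
c,st,m=blob(g>140,t.px((.455,-.235,.053)));print('vial',t.at(c,.053),st)
```

```text
[0.45721543 0.01412196 0.15522433] 57.17086015557118
plate top [0.44099246 0.17897902 0.078     ] [189 243  11   4  38]
plate top [0.4922917  0.27280578 0.078     ] [150 219  13  10  76]
cup [ 0.45467131 -0.3276331   0.061     ] [392 230  20  20 309]
vial [ 0.45745684 -0.23389953  0.053     ] [357 234  11   9  66]
```

View pics/g6.png

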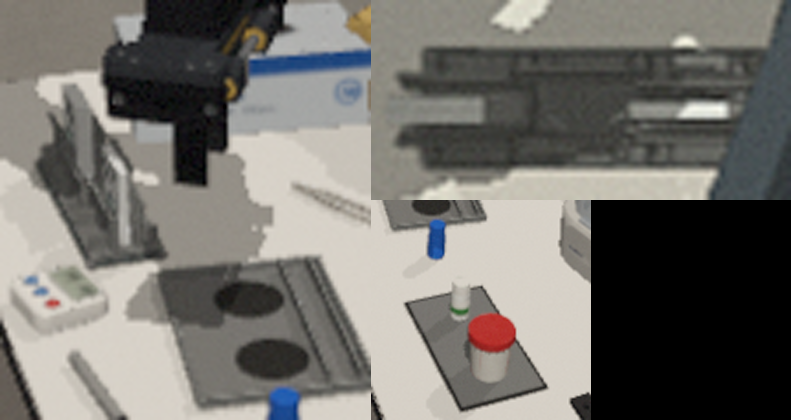

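Both plates are in their slots: thin at (678,110), thick (shaded) at (437,110), which works out to about x 0.440, y 0.316. Cup and vial still stand on the mat. The vial goes back first.

>>> {"fn": "jog_arm", "kwargs": {"delta_pos": [[0,-24.9,0],[0,-24.9,0],[0,-24.9,0],[0,-24.9,0],[0,-24.9,0],[0,-24.9,0],[0,-24.9,0],[0,-24.9,0],[0,-24.9,-5],[0,-24.9,-8.5],[0,-24.9,-8.5],[0,-24.9,-8.5]], "turn": [26,26,26,26,26,26,26,26,26,26,26,26], "grip": [0.3,0.3,0.3,0.3,0.3,0.3,0.3,0.3,0.3,0.3,0.3,0.3]}}

```text
time_s: 29.68
position: [0.4571, -0.232, 0.0704]
tcp_rot: [[-0.993, 0.115, 0.001], [0.115, 0.993, -0.001], [-0.001, -0.001, -1.0]]
force: [-0.2, 0.3, -0.2]
opening: 0.701
grasp_force: 0.0
```

>>> {"fn": "jog_arm", "kwargs": {"delta_pos": [[-0.1,-0.3,-2.4],[-0.1,-0.3,-4.4],[-0.1,-0.3,-4.4],[-0.1,-0.3,-4.4],[-0.1,-0.3,-4.4],[-0.1,-0.3,-4.4],[-0.1,-0.3,-4.4],[-0.1,-0.3,-4.4],[-0.1,-0.3,-4.4]], "turn": [0,0,0,0,0,0,0,0,0], "grip": [0.3,0.3,0.3,1,1,1,1,1,1]}}

```text
time_s: 30.8
position: [0.4554, -0.2352, 0.0256]
tcp_rot: [[-0.993, 0.116, 0.0], [0.116, 0.993, 0.0], [-0.0, 0.0, -1.0]]
force: [0.0, 0.9, 1.1]
opening: 0.239
grasp_force: 30.0
```

>>> {"fn": "jog_arm", "kwargs": {"delta_pos": [[0,0,4],[0,0,9],[4.7,22.6,9],[4.7,22.6,9],[4.7,22.6,9],[4.7,22.6,9],[4.7,22.6,9],[4.7,22.6,9],[4.7,22.6,9],[4.7,22.6,4],[4.7,22.6,1],[4.7,22.6,1]], "turn": [0,0,0,0,0,0,0,0,0,0,0,0], "grip": [1,1,1,1,1,1,1,1,1,1,1,1]}}

```text
time_s: 32.3
position: [0.5007, -0.0102, 0.0338]
tcp_rot: [[-0.993, 0.118, -0.005], [0.118, 0.993, 0.001], [0.005, 0.001, -1.0]]
force: [0.3, 0.3, -0.4]
opening: 0.24
grasp_force: 30.0
```

>>> {"fn": "jog_arm", "kwargs": {"delta_pos": [[0,0,-0.4],[0,0,-0.8],[0,0,-0.8],[0,0,-0.8]], "turn": [0,0,0,0], "grip": [1,1,1,1]}}

```text
time_s: 32.8
position: [0.5027, -0.0092, 0.0281]
tcp_rot: [[-0.993, 0.116, 0.001], [0.116, 0.993, -0.0], [-0.001, -0.0, -1.0]]
force: [-0.0, -0.4, -0.3]
opening: 0.238
grasp_force: 30.0
```

>>> {"fn": "jog_arm", "kwargs": {"delta_pos": [[0,0,-0.15],[0,0,-0.15],[0,0,-0.15],[0,0,-0.15],[0,0,-0.15],[0,0,4],[0,0,10],[0,0,12],[0,0,12]], "turn": [0,0,0,0,0,0,0,0,0], "grip": [1,1,0.3,0.3,0.3,0.3,0.3,0.3,0.3]}}

```text
time_s: 33.92
position: [0.5035, -0.0095, 0.1491]
tcp_rot: [[-0.993, 0.116, 0.004], [0.116, 0.993, -0.001], [-0.004, -0.001, -1.0]]
force: [-0.4, -0.5, 0.1]
opening: 0.695
grasp_force: 0.0
```

>>> {"fn": "jog_arm", "kwargs": {"delta_pos": [[-4.8,-31.9,0],[-4.8,-31.9,0],[-4.8,-31.9,0],[-4.8,-31.9,0],[-4.8,-31.9,0],[-4.8,-31.9,0],[-4.8,-31.9,0],[-4.8,-31.9,0],[-4.8,-31.9,-4],[-4.8,-31.9,-7],[-4.8,-31.9,-7],[-4.8,-31.9,-7]], "turn": [0,0,0,0,0,0,0,0,0,0,0,0], "grip": [0.05,0.05,0.05,0.05,0.05,0.05,0.05,0.05,0.05,0.05,0.05,0.05]}}

```text
time_s: 35.42
position: [0.4552, -0.3275, 0.0783]
tcp_rot: [[-0.993, 0.114, 0.001], [0.114, 0.993, -0.001], [-0.001, -0.001, -1.0]]
force: [0.6, 0.5, -0.1]
opening: 0.948
grasp_force: 0.0
```

>>> {"fn": "jog_arm", "kwargs": {"delta_pos": [[0,-0.1,-2.4],[0,-0.1,-4.1],[0,-0.1,-4.1],[0,-0.1,-4.1],[0,-0.1,-4.1],[0,-0.1,-4.1],[0,-0.1,-4.1],[0,-0.1,-4.1],[0,-0.1,-4.1],[0,-0.1,-4.1]], "turn": [0,0,0,0,0,0,0,0,0,0], "grip": [0.05,0.05,0.05,1,1,1,1,1,1,1]}}

```text
time_s: 36.67
position: [0.4545, -0.3293, 0.0368]
tcp_rot: [[-0.993, 0.116, 0.0], [0.116, 0.993, -0.0], [-0.0, -0.0, -1.0]]
force: [0.3, -0.7, 3.1]
opening: 0.561
grasp_force: 29.9
```

>>> {"fn": "jog_arm", "kwargs": {"delta_pos": [[0,0,4],[0,0,9],[0,0,11],[0,0,11],[0,0,11]], "turn": [0,0,0,0,0], "grip": [1,1,1,1,1]}}

```text
time_s: 37.3
position: [0.4537, -0.3285, 0.1454]
tcp_rot: [[-0.993, 0.116, -0.002], [0.116, 0.993, 0.002], [0.002, 0.002, -1.0]]
force: [0.8, 1.0, -0.8]
opening: 0.562
grasp_force: 30.0
```

Run:
```python
from h import *
t=Cam('top');s=Cam('side');S=read_state();print(S['position'],S['opening'])
g=t.im[...,1].astype(int)
c,st,m=blob(g>140,(271.7,219.9));print('vial',c,st,t.at(c,.054),'start .5025 -.0089')
```

```text
[ 0.45356841 -0.32841052  0.14493613] 0.5585168916264148
vial [272.35416667 219.875     ] [269 216   8   9  48] [ 0.50263908 -0.0104086   0.054     ] start .5025 -.0089
```

>>> {"fn": "jog_arm", "kwargs": {"delta_pos": [[5.9,40.2,0],[5.9,40.2,0],[5.9,40.2,0],[5.9,40.2,0],[5.9,40.2,0],[5.9,40.2,0],[5.9,40.2,0],[5.9,40.2,0],[5.9,40.2,0],[5.9,40.2,-4],[5.9,40.2,-8],[5.9,40.2,-9.5]], "turn": [0,0,0,0,0,0,0,0,0,0,0,0], "grip": [1,1,1,1,1,1,1,1,1,1,1,1]}}

```text
time_s: 38.9
position: [0.5119, 0.0713, 0.0495]
tcp_rot: [[-0.993, 0.118, -0.004], [0.118, 0.993, 0.0], [0.004, -0.0, -1.0]]
force: [-0.5, -0.2, 0.0]
opening: 0.559
grasp_force: 30.0
```

>>> {"fn": "jog_arm", "kwargs": {"delta_pos": [[0,0,0],[0,0,-0.5],[0,0,-0.8],[0,0,-0.8]], "turn": [0,0,0,0], "grip": [1,1,1,1]}}

```text
time_s: 39.4
position: [0.5137, 0.0728, 0.0441]
tcp_rot: [[-0.993, 0.116, 0.001], [0.116, 0.993, -0.0], [-0.001, 0.0, -1.0]]
force: [-1.1, 0.4, -0.3]
opening: 0.558
grasp_force: 30.0
```

>>> {"fn": "jog_arm", "kwargs": {"delta_pos": [[-0.1,0.1,-0.3],[-0.1,0.1,-0.6],[-0.1,0.1,-0.6],[-0.1,0.1,-0.6]], "turn": [0,0,0,0], "grip": [1,1,1,1]}}

```text
time_s: 39.9
position: [0.5126, 0.0739, 0.0378]
tcp_rot: [[-0.993, 0.116, 0.0], [0.116, 0.993, 0.0], [-0.0, 0.0, -1.0]]
force: [0.5, 0.6, 3.3]
opening: 0.556
grasp_force: 29.9
```

Contact with the pad. Release to a partial opening (clear of the vial), lift and back off.

>>> {"fn": "jog_arm", "kwargs": {"delta_pos": [[0,0,0],[0,0,0],[0,0,0],[0,0,0],[0,0,3],[0,0,8],[0,0,14],[0,0,18],[-10,-20,18],[-10,-20,18],[-10,-20,18],[-10,-20,18]], "turn": [0,0,0,0,0,0,0,0,0,0,0,0], "grip": [0.2,0.2,0.2,0.2,0.2,0.2,0.2,0.2,0.2,0.2,0.2,0.2]}}

```text
time_s: 41.4
position: [0.411, -0.1281, 0.2177]
tcp_rot: [[-0.993, 0.118, -0.0], [0.118, 0.993, -0.0], [0.0, -0.0, -1.0]]
force: [1.4, -0.1, 0.5]
opening: 0.799
grasp_force: 0.0
```

>>> {"fn": "jog_arm", "kwargs": {"delta_pos": [[0,-20,0],[0,-20,0],[0,-20,0],[0,-20,0],[0,-20,0]], "turn": [0,0,0,0,0], "grip": [0.2,0.2,0.2,0.2,0.2]}}

```text
time_s: 42.02
position: [0.4119, -0.3262, 0.2171]
tcp_rot: [[-0.993, 0.118, -0.001], [0.118, 0.993, 0.001], [0.001, 0.001, -1.0]]
force: [0.2, 0.0, -0.9]
opening: 0.802
grasp_force: 0.0
```

Run:
```python
from h import *
s=Cam('side');t=Cam('top')
a=cv2.resize(s.im[130:250,195:301],(371,420),interpolation=cv2.INTER_CUBIC);b=cv2.resize(t.im[180:270,120:300],(420,210),interpolation=cv2.INTER_CUBIC)
o=np.zeros((420,791,3),np.uint8);o[:,:371]=a;o[:210,371:]=b;cv2.imwrite('pics/g7.png',o)
im=t.im.astype(int);g=im[...,1];r=im[...,2]
c,st,m=blob((r>g+60)&(r>110),(239,216));print('cup',t.at(c,.062),'start .512 .0738')
c,st,m=blob(g>140,(271.7,219.9));print('vial',t.at(c,.054),'start .5025 -.0089')
for n in((190,244),(139,244)):
    c,st,m=blob(g>150,n);print('plate top',t.at(c,.078),st)
```

```text
cup [0.51358623 0.07542349 0.062     ] start .512 .0738
vial [ 0.50435095 -0.00952049  0.054     ] start .5025 -.0089
plate top [0.44156345 0.18110652 0.078     ] [189 244  10   2  19]
plate top [0.44129564 0.20885379 0.078     ] [179 243   9   4  23]
```

View pics/g7.png

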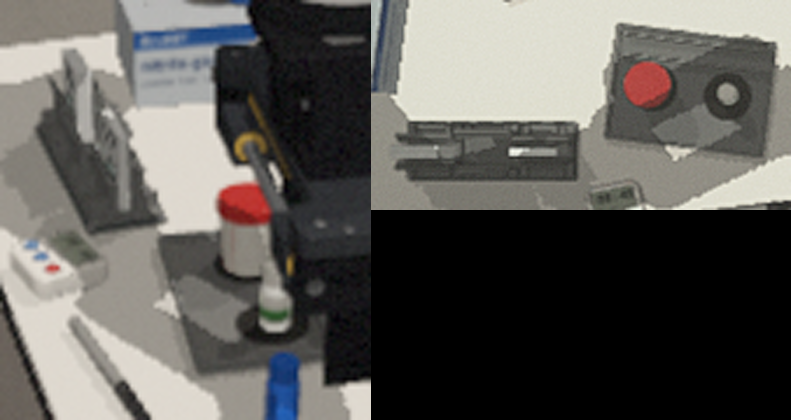

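Cup (648,85) and vial (727,95) stand on their pads, 2 mm from where they started. Both plates sit upright in their slots, and the arm is clear.

```bash
python3 -c "
from rig import *
print(hand_in())"
```

```text
the job is handed in; nothing more can be done
None
```

The job is handed in, with no verdict returned: on my last check the thin plate was in the 13 mm slot, the thick plate in the 19 mm slot, and the cup and vial upright on their pads, about 2 mm from where they started.

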